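Raise the work lamp on its telescopic mast, aim it and hold it up

TASK

I am about to sort screws in the open grey box and need light on it. Squeeze the release button in the work lamp's T-shaped grip, pull the mast up past its first stop to the second stop (as far as it goes), and turn the lamp so that it points at the box. Nothing catches the mast up there, so finish while still holding it by the grip, fully up and aimed, so that I can tighten the collar screw; leave the box and the roll of tape where they are.

Things in the scene. Friction and masses are not known exactly. Their poses are not given: they have to be found in the camera images.
- lamp_stand: foot of a cordless LED work lamp: heavy grey round casting, 160 mm across, fixed to the table, with a black battery pack (40x58 mm, top 46 mm up) on it behind the mast. Origin at the centre of its underside on the table, on the mast's axis, z up. It never turns; the lamp above it turns about this vertical axis
- lamp_swivel (a joint): turn of mast and lamp about the vertical mast axis, rad: 0 the lamp faces world -x (towards the robot), positive counter-clockwise seen from above (the lamp then faces -x and -y). Stiff (0.10 N m of friction), stays where it is left, range -1.5 to 1.5
- lamp_mast (a joint): how far the mast is pulled up, m: 0 down (start, caught by a pin), 0.055 first stop (the pin catches there too if the button is out), 0.110 second stop, the end of the travel, where no catch holds it. Lifting takes about 5 to 9 N (weight and friction); let go, it drops to the first stop. While the pin is caught it cannot move
- lamp_button (a joint): how far the release button is pushed in, m: 0 out, 0.007 fully in; the pin is clear of its hole from 0.006 on. The spring asks 2.4 N at first and 6.6 N fully in. It must stay pushed in while the mast is pulled out of a catch
- grip_centre (a point): centre of the lamp's T grip, on the mast axis, 225 mm above the table (335 mm fully up). Black bar 116 mm long (point's y), 28 mm thick (x), 23 mm high. The grey button in the middle of its -x side (36x15 mm) stands 8 mm proud: fingers closing along x on the middle of the bar push it in. Axes turn with the lamp: -x is level, where the lamp points; z up. Fingertips may reach 30 mm below this point
- lamp_face (a point): middle of the light panel, 62 mm in front of the mast axis, 109 mm below grip_centre; the lamp points along this point's level -x (the panel itself is tipped a little down), z up. The lamp's head is 128 mm wide and hangs on the -x side from a bracket whose top is 39 mm below grip_centre
- sort_box_centre (a point): centre (half-way up, 28 mm over the table) of the open-topped, empty pale grey box, 86x120 mm, 57 mm high, on the table in front of the lamp, to the left or right; the roll of tape lies on the other side. The box is loose and light
- tape_roll: flat roll of pale tape, 104 mm across, 25 mm high, loose on the table on the other side; origin at the centre of its underside
Mind the look-alikes: they are no part of the job. What is shaped like the part that bears sort_box_centre but blue or brown is not meant.

How it is judged:
By the outcome, as a careful person would: the job done as asked, in the order asked, and still so for the second after the job is handed in, while the arm keeps its last pose, push and grip.
It also fails if it takes over 34 s, if anything falls off the work surface, if the arm or the gripper's body presses on something with over 40 N, if the wrist force passes 120 N, or if a joint passes its speed limit or range.

ROBOT

A 7-joint arm with a two-finger parallel gripper is mounted at the origin on a cart in front of the work surface, level with it; the furniture and walls round the work are solid. World frame = base frame: x ahead of the robot, y to its left, z up, the work surface at z = 0. Lengths are in mm, angles in degrees, forces in N, time in s.
With the tool pointing down it reaches from about 400 to 925 mm from the base axis. Payload 5.6 kg.
Tool frame: the origin (TCP) lies midway between the tips of the shut fingers; the grasp point (between the pads) lies 19 mm behind it; z points along the fingers, y is the direction in which the jaws open and shut (so a half turn about z gives the same grasp; the last joint's range is limited). The gripper opens to 85 mm and grips with 20 to 120 N. Pads are 22 mm wide; open, the fingers measure 114 mm over their backs; the gripper's body (76 mm by 85 mm) begins 54 mm behind the grasp point. The pads swing forward as they close: fully open they stand 13 mm farther back than shut.
Start: joints at [-67.552, 26.786, -0.665, 91.828, 0.344, 61.387, -3.226], TCP at [273.838, 589.509, 231.29] pointing down, gripper open.
Joint ranges: [-144.91, 144.91], [-17.63, 115.5], [-89.93, 88.59], [15.96, 139.68], [-74.01, 254.01], [8.47, 105.57], [-167.45, 167.45]. Speed limits (degrees/s): [147.25, 147.25, 180, 180, 180, 180, 180].

INTERFACE

Orientations are given as a 3x3 rotation matrix whose columns are the frame's x, y, z axes.
In Python, from plant import manip gives the robot as it stands.
- The arm moves only by the tool move_arm, never from a script. Its argument "commands" is a list of rows, each an object with "jaw": the finger opening in mm, from 0 to 85.4; "xyz": the shift along the tool's x, y, z in mm, a list of three; "delta_rot": the turn, a rotation vector about the tool's x, y, z in degrees, a list of three. In form: [{"jaw": jaw, "xyz": [x, y, z], "delta_rot": [rx, ry, rz]}, ...]. A call has 1 to 20 rows; each row is the pose to reach, as a shift and turn from the pose commanded when the call began, along the tool's axes at that moment; what a row does not reach only later rows make up. A row lasts 1/12 s, in which the tool goes at most 41.7 mm and 7.16 degrees, less where a joint would pass 70% of its speed; a pose out of reach is approached as far as the arm can. A call with a gripper value outside its range is refused whole. The fingers move at their own pace and stop on an object; "force" is the grip in N (left out, the last holds). Time passes only in rows, so rows that repeat a pose let the fingers close. It gives the time, the measured TCP pose, the force and the opening at its end, in the units of the state.
- manip.state(): the state, without advancing time (a new reading comes with each control period).
- manip.read_camera(name): name is "scene" or "top"; returns a dict with "frame" (480x640x3 uint8, red, green, blue), "K" (3x3 intrinsics, pixels), "view" (4x4, takes a point from world to camera coordinates). Camera axes: x right, y down, z forward; pixel columns grow to the right and rows downward; lengths in mm; the calibration is good to about 2 mm. A picture is of the moment at which its call begins. There is no depth.
- manip.job_done(): hands the job in, once; it reports no verdict.
The state is a dict: "clock": time; "joints": joint angles; "joint_vel": joint speeds; "joint_torque": joint torques, N m; "position": TCP position; "eef_rot": TCP orientation; "force": force on the tool from outside, world axes, zero at the start; "torque": the same for the moment, N m; "finger_gap": finger opening in mm.
Only numpy, scipy, OpenCV 4.12 (cv2) and the standard library are available. Lean on these libraries where they do the work, as an engineer would, in place of code of your own. Each camera call takes 0.05 s, during which the arm holds its last target.

## Working session

There is one attempt and no reset: what is moved stays moved. The work goes in short steps, Python scripts to look and compute and a tool call to move; the robot and the scene stay as the last step left them, time stands still between calls to the robot, and variables do not carry over. Pictures are saved under pics/ and viewed, and the job is handed in when it is done.

Besides the shell and the picture viewer there is one more tool, called after "Request:" by a JSON object that holds its "api" and its "payload". move_arm: Moves the arm, as the interface text tells. Its arguments: {"type":"object","properties":{"commands":{"type":"array","items":{"type":"object","properties":{"jaw":{"type":"number"},"xyz":{"type":"array","items":{"type":"number"}},"delta_rot":{"type":"array","items":{"type":"number"}}}}},"force":{"type":"number"}},"required":["commands"]}

```bash
mkdir -p pics; ls; python3 - <<'E'
from plant import manip
import cv2
s=manip.state();print({k:s[k] for k in('clock','position','eef_rot','force','finger_gap')})
for n in('scene','top'):
    r=manip.read_camera(n);cv2.imwrite(f'pics/{n}0.png',r['frame'][:,:,::-1]);print(n,r['K'],r['view'])
E
```

```text
pics
{'clock': 0.0, 'position': array([273.6173719 , 588.95598581, 230.32146705]), 'eef_rot': array([[-9.06907257e-01,  4.21329764e-01, -6.75785672e-04],
       [ 4.21330294e-01,  9.06905680e-01, -1.69420489e-03],
       [-1.00945084e-04, -1.82121569e-03, -9.99998336e-01]]), 'force': array([ 0.05967403, -0.34366797, -0.6790273 ]), 'finger_gap': 85.29171439991175}
scene [[475.66714781   0.         321.70189222]
 [  0.         475.66714781 242.32698187]
 [  0.           0.           1.        ]] [[ 7.24624656e-01 -6.89089144e-01 -8.67525466e-03 -3.73534001e+02]
 [-3.34709268e-01 -3.40910083e-01 -8.78493040e-01  2.75833323e+02]
 [ 6.02402535e-01  6.39481405e-01 -4.77676374e-01  9.14077943e+02]
 [ 0.00000000e+00  0.00000000e+00  0.00000000e+00  1.00000000e+00]]
top [[591.70244157   0.         326.18949631]
 [  0.         591.70244157 233.45092941]
 [  0.           0.           1.        ]] [[-1.21461162e-02 -9.99896356e-01 -7.72977176e-03 -8.48853975e+00]
 [-9.87353063e-01  1.32150635e-02 -1.57985100e-01  5.34831372e+02]
 [ 1.58070876e-01  5.71310844e-03 -9.87411241e-01  1.40111379e+03]
 [ 0.00000000e+00  0.00000000e+00  0.00000000e+00  1.00000000e+00]]
```

View pics/scene0.png

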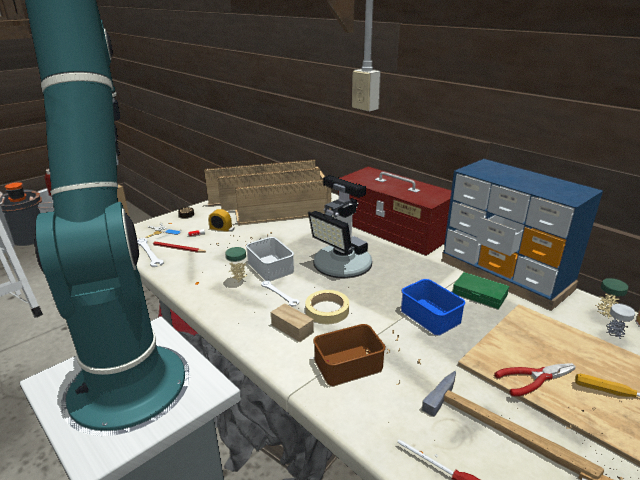

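View pics/top0.png

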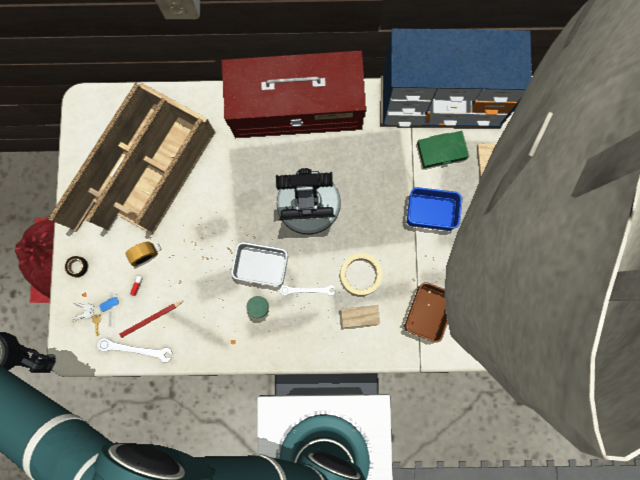

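```bash
python3 - <<'E'
import cv2
a=cv2.imread('pics/top0.png')[150:310,220:390];cv2.imwrite('pics/topc.png',cv2.resize(a,None,fx=4.5,fy=3.7*4.5/4.5 if 0 else 3.7,interpolation=cv2.INTER_CUBIC) if 0 else cv2.resize(a,None,fx=3.7,fy=3.7,interpolation=cv2.INTER_CUBIC))
a=cv2.imread('pics/scene0.png')[165:285,235:385];cv2.imwrite('pics/scenec.png',cv2.resize(a,None,fx=5,fy=5,interpolation=cv2.INTER_CUBIC))
E
```

```text
(no output)
```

View pics/topc.png

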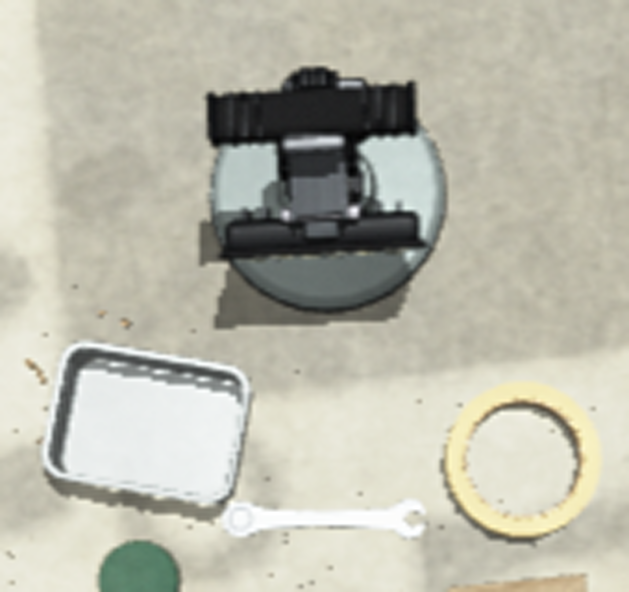

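View pics/scenec.png

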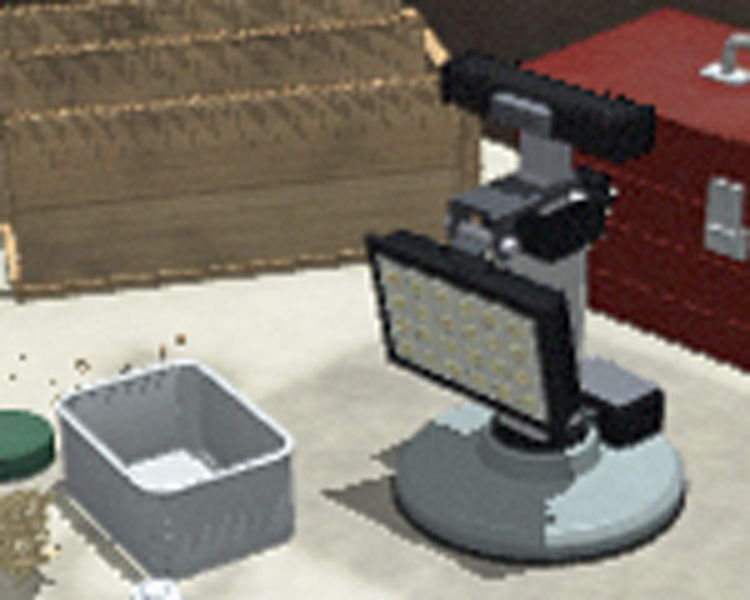

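```bash
cat > h.py <<'E'
import numpy as np
C={'scene':(np.array([[475.66714781,0,321.70189222],[0,475.66714781,242.32698187],[0,0,1]]),np.array([[7.24624656e-01,-6.89089144e-01,-8.67525466e-03,-3.73534001e+02],[-3.34709268e-01,-3.40910083e-01,-8.78493040e-01,2.75833323e+02],[6.02402535e-01,6.39481405e-01,-4.77676374e-01,9.14077943e+02]])),
'top':(np.array([[591.70244157,0,326.18949631],[0,591.70244157,233.45092941],[0,0,1]]),np.array([[-1.21461162e-02,-9.99896356e-01,-7.72977176e-03,-8.48853975e+00],[-9.87353063e-01,1.32150635e-02,-1.57985100e-01,5.34831372e+02],[1.58070876e-01,5.71310844e-03,-9.87411241e-01,1.40111379e+03]]))}
def bp(cam,uv,z):
    K,V=C[cam];R,t=V[:,:3],V[:,3];c=-R.T@t;d=R.T@np.linalg.solve(K,[*uv,1]);return c+d*(z-c[2])/d[2]
def pj(cam,p):
    K,V=C[cam];q=K@(V[:,:3]@np.asarray(p,float)+V[:,3]);return q[:2]/q[2]
E
python3 - <<'E'
from h import *
np.set_printoptions(precision=1,suppress=True)
T=lambda x,y:((x+.5)/3.7-.5+220,(y+.5)/3.7-.5+150)
S=lambda x,y:((x+.5)/5-.5+235,(y+.5)/5-.5+165)
b=[bp('top',T(*p),57) for p in[(62,343),(250,372),(228,503),(45,475)]];print(np.array(b),np.mean(b,0))
print('lens',[np.linalg.norm(b[i]-b[i-1]) for i in range(4)])
for p,z in[((208,92),236.5),((416,82),236.5),((208,145),213.5),((416,132),213.5)]:print('bar',bp('top',T(*p),z))
for p,z in[((446,195),10),((212,195),10),((330,311),5)]:print('foot',bp('top',T(*p),z))
for p in[(444,460),(600,460),(522,382),(522,538)]:print('tape',bp('top',T(*p),25))
for p,z in[((448,52),236.5),((655,108),236.5)]:print('barS',bp('scene',S(*p),z))
for p,z in[((60,405),57),((185,362),57),((293,435),57),((150,492),57)]:print('boxS',bp('scene',S(*p),z))
for p,z in[((393,470),10),((686,470),10),((545,560),3)]:print('footS',bp('scene',S(*p),z))
E
```

```text
[[513.5 201.4  57. ]
 [492.9  78.9  57. ]
 [408.   93.2  57. ]
 [427.6 211.4  57. ]] [460.5 146.2  57. ]
lens [np.float64(86.56035867665223), np.float64(124.30759112947952), np.float64(86.06800173706503), np.float64(119.8301035096198)]
bar [633.   89.9 236.5]
bar [637.3 -30.7 236.5]
bar [607.   92.  213.5]
bar [613.2 -30.4 213.5]
foot [618.7 -51.3  10. ]
foot [620.9 107.9  10. ]
foot [540.7  28.4   5. ]
tape [436.8 -46.8  25. ]
tape [ 435.5 -149.7   25. ]
tape [488.  -99.4  25. ]
tape [384.9 -97.2  25. ]
barS [624.7 102.4 236.5]
barS [642.9 -25.9 236.5]
boxS [435.3 208.9  57. ]
boxS [514.4 200.7  57. ]
boxS [503.9  95.9  57. ]
boxS [414.3 102.2  57. ]
footS [570.4  91.7  10. ]
footS [685.7 -21.2  10. ]
footS [572.4 -23.2   3. ]
```

Request:
{"api": "move_arm", "payload": {"commands": [{"jaw": 85,"xyz": [0,0,-40],"delta_rot": [0,0,0]},{"jaw": 85,"xyz": [0,0,-80],"delta_rot": [0,0,0]},{"jaw": 85,"xyz": [-50,-33,-100],"delta_rot": [0,0,6]},{"jaw": 85,"xyz": [-80,-52,-100],"delta_rot": [0,0,10]},{"jaw": 85,"xyz": [-110,-72,-100],"delta_rot": [0,0,14]},{"jaw": 85,"xyz": [-140,-92,-100],"delta_rot": [0,0,18]},{"jaw": 85,"xyz": [-170,-111,-100],"delta_rot": [0,0,22]},{"jaw": 85,"xyz": [-200,-131,-100],"delta_rot": [0,0,26]},{"jaw": 85,"xyz": [-230,-151,-100],"delta_rot": [0,0,30]},{"jaw": 85,"xyz": [-260,-170,-100],"delta_rot": [0,0,34]},{"jaw": 85,"xyz": [-290,-190,-100],"delta_rot": [0,0,38]},{"jaw": 85,"xyz": [-320,-210,-100],"delta_rot": [0,0,42]},{"jaw": 85,"xyz": [-350,-229,-100],"delta_rot": [0,0,46]},{"jaw": 85,"xyz": [-380,-249,-100],"delta_rot": [0,0,50]},{"jaw": 85,"xyz": [-410,-268,-100],"delta_rot": [0,0,54]},{"jaw": 85,"xyz": [-440,-288,-100],"delta_rot": [0,0,58]},{"jaw": 85,"xyz": [-470,-308,-100],"delta_rot": [0,0,60]},{"jaw": 85,"xyz": [-500,-328,-100],"delta_rot": [0,0,62.6]},{"jaw": 85,"xyz": [-530,-347,-100],"delta_rot": [0,0,62.6]},{"jaw": 85,"xyz": [-551,-361,-100],"delta_rot": [0,0,62.6]}]}}

```text
clock: 1.77
position: [622.4, 26.5, 330.9]
eef_rot: [[-0.04, 0.999, -0.0], [0.999, 0.04, -0.002], [-0.002, -0.0, -1.0]]
force: [-0.4, 0.6, 0.8]
finger_gap: 84.9
```

```bash
python3 - <<'E'
from plant import manip
import cv2
from h import *
s=manip.state();print({k:s[k] for k in('clock','joints','position','eef_rot','force','finger_gap')})
for n in('scene','top'):
    f=manip.read_camera(n)['frame'][:,:,::-1].copy()
    cv2.imwrite(f'pics/{n}1.png',f)
    if n=='top': f=cv2.resize(f[130:330,200:400],None,fx=3,fy=3,interpolation=cv2.INTER_CUBIC);o=(200,130);k=3
    else: f=cv2.resize(f[100:300,220:420],None,fx=3,fy=3,interpolation=cv2.INTER_CUBIC);o=(220,100);k=3
    cv2.imwrite(f'pics/{n}1c.png',f)
    # bar overlay on the first image
    g=cv2.imread(f'pics/{n}0.png'); g=cv2.resize(g[o[1]:o[1]+200,o[0]:o[0]+200],None,fx=3,fy=3,interpolation=cv2.INTER_CUBIC)
    a=np.radians(2.5);X=np.array([np.cos(a),np.sin(a),0]);Y=np.array([-X[1],X[0],0])
    c=np.array([621.5,29.5,225])
    for z in(-11.5,11.5):
        q=[pj(n,c+X*i*14+Y*j*58+[0,0,z]) for i,j in((-1,-1),(1,-1),(1,1),(-1,1))]
        q=[((u-o[0]+.5)*k,(v-o[1]+.5)*k) for u,v in q]
        cv2.polylines(g,[np.round(q).astype(int)],True,(0,0,255) if z<0 else (0,255,0),1)
    th=np.linspace(0,6.28,60);q=np.array([pj(n,[621.5+80*np.cos(t),29.5+80*np.sin(t),0]) for t in th])
    cv2.polylines(g,[np.round((q-o+.5)*k).astype(int)],True,(255,0,255),1)
    cv2.imwrite(f'pics/{n}ov.png',g)
a,b=cv2.imread('pics/sceneov.png'),cv2.imread('pics/topov.png')
cv2.imwrite('pics/ov.png',np.hstack([a[100:560,180:580],b[:460,150:550]]))
a,b=cv2.imread('pics/scene1c.png'),cv2.imread('pics/top1c.png')
cv2.imwrite('pics/now1.png',np.hstack([a[0:560,180:580],b[:560,150:550]]))
E
```

```text
{'clock': 1.7667, 'joints': array([-26.08027026,  20.33439998,  27.27490036,  90.62309882,
        -9.58010998,  71.39804342,   5.12510561]), 'position': array([622.38180818,  26.46212197, 330.91385834]), 'eef_rot': array([[-4.04936381e-02,  9.99179788e-01, -1.28697333e-04],
       [ 9.99178630e-01,  4.04933937e-02, -1.53291907e-03],
       [-1.52645036e-03, -1.90665095e-04, -9.99998817e-01]]), 'force': array([-0.36297638,  0.63212549,  0.84773975]), 'finger_gap': 84.92289300385654}
```

View pics/ov.png

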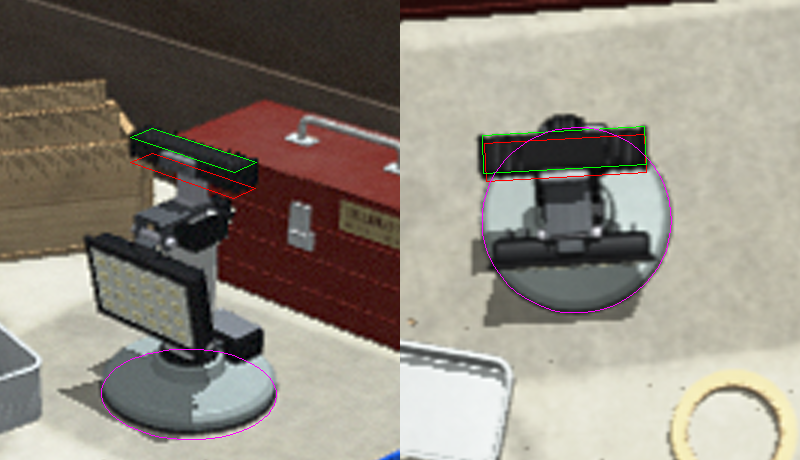

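View pics/now1.png

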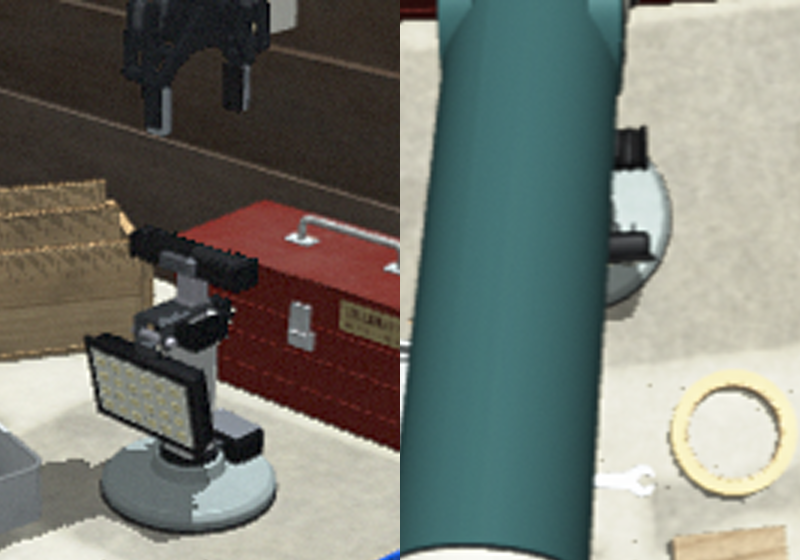

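Request:
{"api": "move_arm", "payload": {"commands": [{"jaw": 85,"xyz": [3.5,-0.8,0]},{"jaw": 85,"xyz": [3.5,-0.8,20]},{"jaw": 85,"xyz": [3.5,-0.8,40]},{"jaw": 85,"xyz": [3.5,-0.8,60]},{"jaw": 85,"xyz": [3.5,-0.8,80]},{"jaw": 85,"xyz": [3.5,-0.8,95]},{"jaw": 85,"xyz": [3.5,-0.8,108]},{"jaw": 85,"xyz": [3.5,-0.8,118]},{"jaw": 85,"xyz": [3.5,-0.8,127]},{"jaw": 85,"xyz": [3.5,-0.8,127]},{"jaw": 85,"xyz": [3.5,-0.8,127]}]}}

```text
invalid input
```

```bash
python3 - <<'E'
from plant import manip
import cv2
f=manip.read_camera('scene')['frame'][:,:,::-1]
cv2.imwrite('pics/s2.png',cv2.resize(f[130:290,260:420],None,fx=3.7,fy=3.7,interpolation=cv2.INTER_CUBIC))
E
```

```text
(no output)
```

View pics/s2.png

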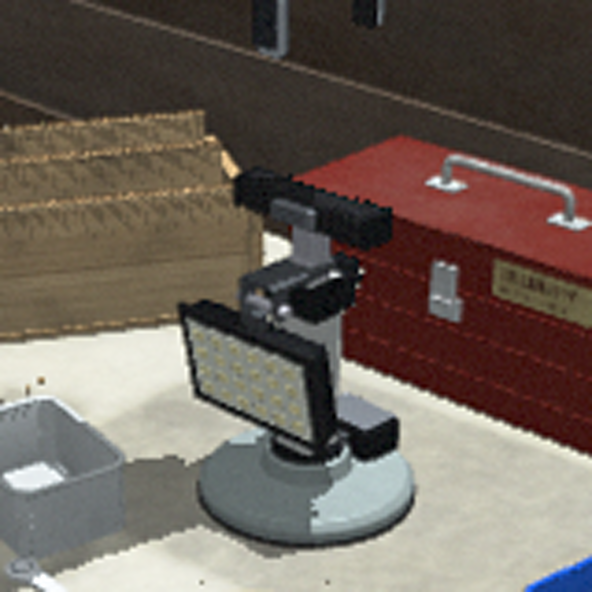

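The move was refused because the delta_rot field is required; the arm is still above the lamp. I'm resending it.

Request:
{"api": "move_arm", "payload": {"commands": [{"jaw": 85,"xyz": [3.5,-0.8,0],"delta_rot": [0,0,0]},{"jaw": 85,"xyz": [3.5,-0.8,20],"delta_rot": [0,0,0]},{"jaw": 85,"xyz": [3.5,-0.8,40],"delta_rot": [0,0,0]},{"jaw": 85,"xyz": [3.5,-0.8,60],"delta_rot": [0,0,0]},{"jaw": 85,"xyz": [3.5,-0.8,80],"delta_rot": [0,0,0]},{"jaw": 85,"xyz": [3.5,-0.8,95],"delta_rot": [0,0,0]},{"jaw": 85,"xyz": [3.5,-0.8,108],"delta_rot": [0,0,0]},{"jaw": 85,"xyz": [3.5,-0.8,118],"delta_rot": [0,0,0]},{"jaw": 85,"xyz": [3.5,-0.8,127],"delta_rot": [0,0,0]},{"jaw": 85,"xyz": [3.5,-0.8,127],"delta_rot": [0,0,0]},{"jaw": 85,"xyz": [3.5,-0.8,127],"delta_rot": [0,0,0]}]}}

```text
clock: 2.83
position: [620.5, 33.8, 204.3]
eef_rot: [[-0.044, 0.999, -0.0], [0.999, 0.044, 0.0], [0.0, -0.0, -1.0]]
force: [-0.8, -0.4, -0.2]
finger_gap: 85.1
```

```bash
python3 - <<'E'
from plant import manip
import cv2
f=manip.read_camera('scene')['frame'][:,:,::-1]
cv2.imwrite('pics/s3.png',cv2.resize(f[130:290,260:420],None,fx=3.7,fy=3.7,interpolation=cv2.INTER_CUBIC))
E
```

```text
(no output)
```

View pics/s3.png

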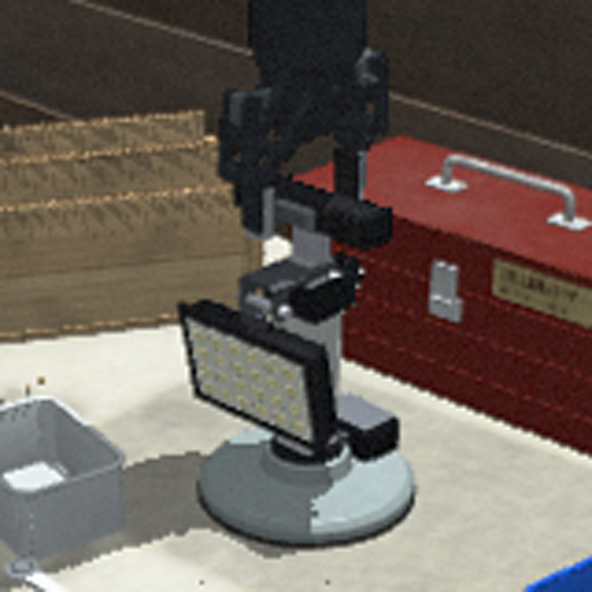

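Request:
{"api": "move_arm", "payload": {"commands": [{"jaw": 85,"xyz": [-3.5,0.5,0],"delta_rot": [0,0,0]},{"jaw": 60,"xyz": [-3.5,0.5,0],"delta_rot": [0,0,0]},{"jaw": 40,"xyz": [-3.5,0.5,0],"delta_rot": [0,0,0]},{"jaw": 10,"xyz": [-3.5,0.5,0],"delta_rot": [0,0,0]},{"jaw": 10,"xyz": [-3.5,0.5,0],"delta_rot": [0,0,0]},{"jaw": 10,"xyz": [-3.5,0.5,0],"delta_rot": [0,0,0]},{"jaw": 10,"xyz": [-3.5,0.5,0],"delta_rot": [0,0,0]},{"jaw": 10,"xyz": [-3.5,0.5,0],"delta_rot": [0,0,0]},{"jaw": 10,"xyz": [-3.5,0.5,0],"delta_rot": [0,0,0]},{"jaw": 10,"xyz": [-3.5,0.5,0],"delta_rot": [0,0,0]},{"jaw": 10,"xyz": [-3.5,0.5,0],"delta_rot": [0,0,0]},{"jaw": 10,"xyz": [-3.5,0.5,0],"delta_rot": [0,0,0]}], "force": 60}}

```text
clock: 3.88
position: [624.2, 30.1, 205.3]
eef_rot: [[-0.043, 0.999, 0.007], [0.999, 0.043, -0.0], [-0.0, 0.007, -1.0]]
force: [9.9, 0.3, -1.7]
finger_gap: 27.0
```

```bash
python3 - <<'E'
from plant import manip
import cv2
f=manip.read_camera('scene')['frame'][:,:,::-1]
cv2.imwrite('pics/s4.png',cv2.resize(f[130:290,260:420],None,fx=3.7,fy=3.7,interpolation=cv2.INTER_CUBIC))
print(manip.state())
E
```

```text
{'clock': 3.9333, 'joints': array([-24.62063112,  26.71652556,  25.17685559,  98.62639124,
       -13.13017808,  57.17386473,   7.77307315]), 'joint_vel': array([ 0.02520354,  0.07098665, -0.02242026,  0.00042714,  0.05380673,
       -0.01857093, -0.05680548]), 'joint_torque': array([-2.65360186e-01, -4.98251081e+01,  5.27524352e+00, -1.98024148e+01,
        2.15283860e-01,  2.00223930e+00,  4.56817984e-02]), 'position': array([624.20045663,  30.11364599, 205.30125452]), 'eef_rot': array([[-4.34011566e-02,  9.99033467e-01,  6.96220720e-03],
       [ 9.99057626e-01,  4.34032081e-02, -1.43765003e-04],
       [-4.45808177e-04,  6.94940664e-03, -9.99975753e-01]]), 'force': array([ 9.62107639,  0.25898663, -2.37183868]), 'torque': array([-0.0099111 , -1.15406138, -0.04230413]), 'finger_gap': 27.35134010486351}
```

View pics/s4.png

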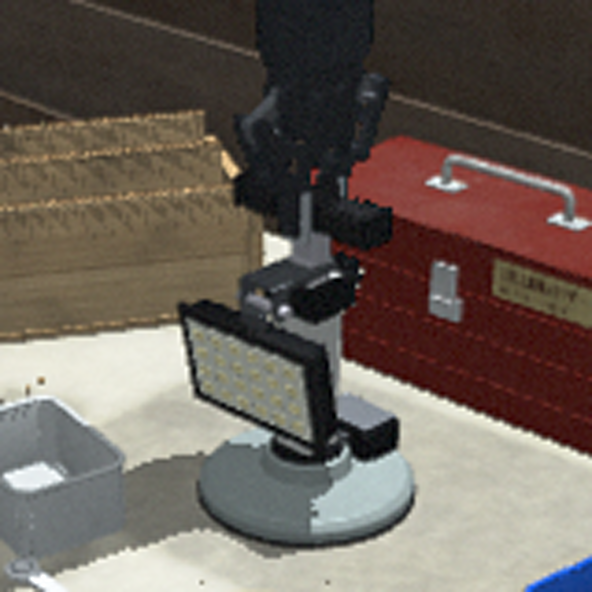

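Request:
{"api": "move_arm", "payload": {"commands": [{"jaw": 10,"xyz": [0,1.8,0],"delta_rot": [0,0,0]},{"jaw": 10,"xyz": [0,3.5,0],"delta_rot": [0,0,0]},{"jaw": 10,"xyz": [0,3.5,-3],"delta_rot": [0,0,0]},{"jaw": 10,"xyz": [0,3.5,-6],"delta_rot": [0,0,0]},{"jaw": 10,"xyz": [0,3.5,-10],"delta_rot": [0,0,0]},{"jaw": 10,"xyz": [0,3.5,-15],"delta_rot": [0,0,0]},{"jaw": 10,"xyz": [0,3.5,-20],"delta_rot": [0,0,0]},{"jaw": 10,"xyz": [0,3.5,-20],"delta_rot": [0,0,0]},{"jaw": 10,"xyz": [0,3.5,-20],"delta_rot": [0,0,0]}]}}

```text
clock: 4.68
position: [624.3, 30.1, 224.7]
eef_rot: [[-0.043, 0.999, -0.0], [0.999, 0.043, 0.0], [0.0, -0.0, -1.0]]
force: [-0.7, -1.0, -4.1]
finger_gap: 27.5
```

```bash
python3 - <<'E'
from plant import manip
import cv2
f=manip.read_camera('scene')['frame'][:,:,::-1]
cv2.imwrite('pics/s5.png',cv2.resize(f[130:290,260:420],None,fx=3.7,fy=3.7,interpolation=cv2.INTER_CUBIC))
s=manip.state();print({k:s[k] for k in('clock','position','force','torque','finger_gap')})
E
```

```text
{'clock': 4.7333, 'position': array([624.34679932,  30.11841513, 224.54939866]), 'force': array([-0.39655375,  0.22548788, -3.83881476]), 'torque': array([-0.00252193, -0.09233233, -0.02613282]), 'finger_gap': 26.5478764571495}
```

View pics/s5.png

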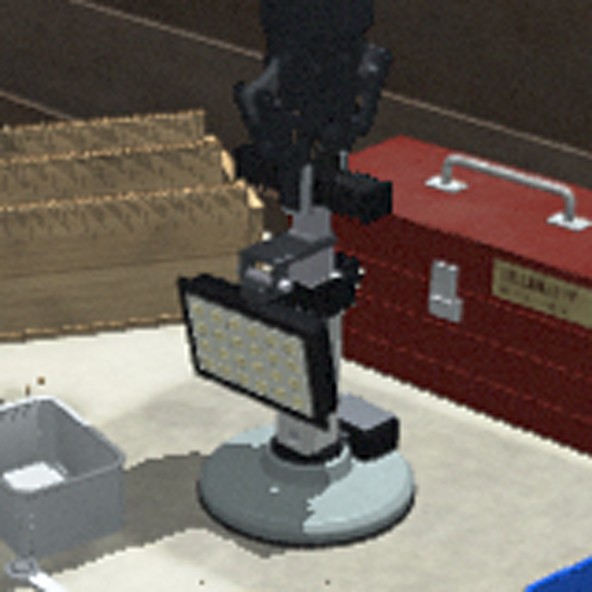

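Request:
{"api": "move_arm", "payload": {"commands": [{"jaw": 10,"xyz": [0,0,-6],"delta_rot": [0,0,0]},{"jaw": 10,"xyz": [0,0,-14],"delta_rot": [0,0,0]},{"jaw": 10,"xyz": [0,0,-22],"delta_rot": [0,0,0]},{"jaw": 10,"xyz": [0,0,-30],"delta_rot": [0,0,0]},{"jaw": 10,"xyz": [0,0,-38],"delta_rot": [0,0,0]},{"jaw": 10,"xyz": [0,0,-46],"delta_rot": [0,0,0]},{"jaw": 10,"xyz": [0,0,-54],"delta_rot": [0,0,0]},{"jaw": 10,"xyz": [0,0,-62],"delta_rot": [0,0,0]},{"jaw": 10,"xyz": [0,0,-70],"delta_rot": [0,0,0]},{"jaw": 10,"xyz": [0,0,-76],"delta_rot": [0,0,0]},{"jaw": 10,"xyz": [0,0,-81],"delta_rot": [0,0,0]},{"jaw": 10,"xyz": [0,0,-85],"delta_rot": [0,0,0]},{"jaw": 10,"xyz": [0,0,-88],"delta_rot": [0,0,0]},{"jaw": 10,"xyz": [0,0,-91],"delta_rot": [0,0,0]},{"jaw": 10,"xyz": [0,0,-93],"delta_rot": [0,0,0]},{"jaw": 10,"xyz": [0,0,-93],"delta_rot": [0,0,0]},{"jaw": 10,"xyz": [0,0,-93],"delta_rot": [0,0,0]}]}}

```text
clock: 6.15
position: [624.3, 30.1, 315.4]
eef_rot: [[-0.043, 0.999, -0.002], [0.999, 0.043, -0.001], [-0.001, -0.002, -1.0]]
force: [0.7, -0.5, -19.4]
finger_gap: 27.2
```

```bash
python3 - <<'E'
from plant import manip
import cv2
f=manip.read_camera('scene')['frame'][:,:,::-1]
cv2.imwrite('pics/s6.png',cv2.resize(f[110:290,250:430],None,fx=3.3,fy=3.3,interpolation=cv2.INTER_CUBIC))
s=manip.state();print({k:s[k] for k in('clock','joints','position','force','torque','finger_gap')})
E
```

```text
{'clock': 6.2, 'joints': array([-26.01983603,  21.22896931,  26.92928347,  91.41025661,
       -10.01556847,  69.89318264,   5.29237786]), 'position': array([624.26251524,  30.13281458, 315.46654914]), 'force': array([  1.16215287,  -0.57478237, -21.91101588]), 'torque': array([ 0.03483855, -0.77735484,  0.00116314]), 'finger_gap': 27.018563432011806}
```

View pics/s6.png

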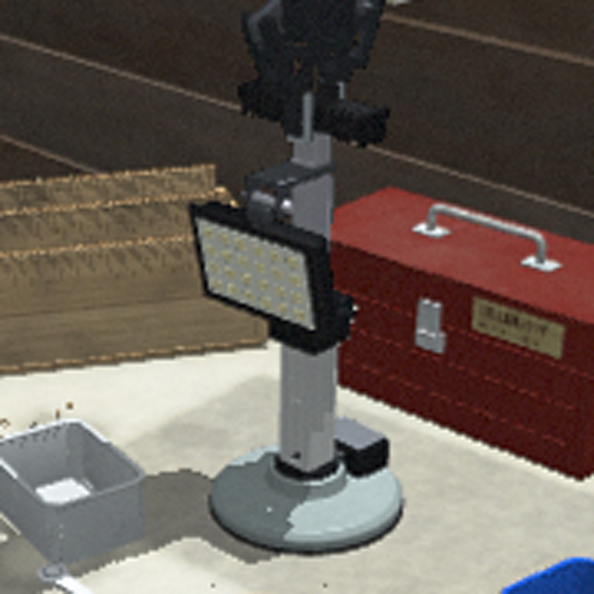

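Request:
{"api": "move_arm", "payload": {"commands": [{"jaw": 10,"xyz": [0,0,0.5],"delta_rot": [0,0,2]},{"jaw": 10,"xyz": [0,0,0.5],"delta_rot": [0,0,5]},{"jaw": 10,"xyz": [0,0,0.5],"delta_rot": [0,0,8]},{"jaw": 10,"xyz": [0,0,0.5],"delta_rot": [0,0,11]},{"jaw": 10,"xyz": [0,0,0.5],"delta_rot": [0,0,14]},{"jaw": 10,"xyz": [0,0,0.5],"delta_rot": [0,0,17]},{"jaw": 10,"xyz": [0,0,0.5],"delta_rot": [0,0,20]},{"jaw": 10,"xyz": [0,0,0.5],"delta_rot": [0,0,23]},{"jaw": 10,"xyz": [0,0,0.5],"delta_rot": [0,0,26]},{"jaw": 10,"xyz": [0,0,0.5],"delta_rot": [0,0,29]},{"jaw": 10,"xyz": [0,0,0.5],"delta_rot": [0,0,32]},{"jaw": 10,"xyz": [0,0,0.5],"delta_rot": [0,0,35]},{"jaw": 10,"xyz": [0,0,0.5],"delta_rot": [0,0,37]},{"jaw": 10,"xyz": [0,0,0.5],"delta_rot": [0,0,38]},{"jaw": 10,"xyz": [0,0,0.5],"delta_rot": [0,0,38]},{"jaw": 10,"xyz": [0,0,0.5],"delta_rot": [0,0,38]},{"jaw": 10,"xyz": [0,0,0.5],"delta_rot": [0,0,38]}]}}

```text
clock: 7.62
position: [622.9, 30.5, 315.4]
eef_rot: [[0.58, 0.814, -0.005], [0.814, -0.58, 0.0], [-0.003, -0.004, -1.0]]
force: [-5.2, 0.9, -18.0]
finger_gap: 27.1
```

```bash
python3 - <<'E'
from plant import manip
import cv2
f=manip.read_camera('scene')['frame'][:,:,::-1]
cv2.imwrite('pics/s7f.png',f)
cv2.imwrite('pics/s7.png',cv2.resize(f[110:290,250:430],None,fx=3.3,fy=3.3,interpolation=cv2.INTER_CUBIC))
cv2.imwrite('pics/t7.png',manip.read_camera('top')['frame'][:,:,::-1])
s=manip.state();print({k:s[k] for k in('clock','joints','position','eef_rot','force','torque','finger_gap')}); r=s['eef_rot'];import math;print(math.degrees(math.atan2(r[1][1],r[0][1])))
E
```

```text
{'clock': 7.7167, 'joints': array([-31.36716123,  22.09225758,  34.33418506,  91.82895744,
       -13.01900966,  70.40298141, -30.02148583]), 'position': array([622.89969501,  30.55146153, 315.46591884]), 'eef_rot': array([[ 5.80388323e-01,  8.14325287e-01, -4.87046926e-03],
       [ 8.14335455e-01, -5.80394464e-01,  1.84976214e-04],
       [-2.67616258e-03, -4.07355383e-03, -9.99988122e-01]]), 'force': array([ -5.50419277,   0.73898892, -18.36689312]), 'torque': array([-0.02352234,  0.44480275, -0.11578353]), 'finger_gap': 26.802868484008933}
-35.47863070368043
```

View pics/s7.png

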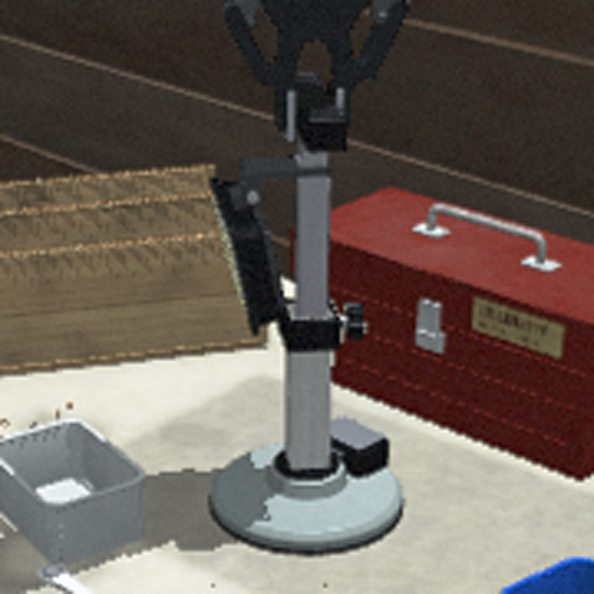

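View pics/t7.png

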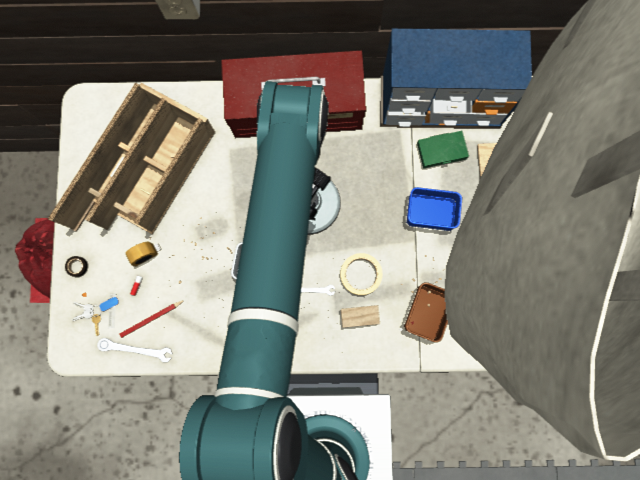

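```bash
python3 - <<'E'
from h import *
import cv2
f=cv2.imread('pics/s7f.png');o=np.array((305,125));k=9;out=[]
for yaw in(-32.5,-35.5,-38.5):
    g=cv2.resize(f[125:195,305:365][:, :44],None,fx=6,fy=6,interpolation=cv2.INTER_CUBIC);k=6
    a=np.radians(yaw);X=np.array([np.cos(a),np.sin(a),0]);Y=np.array([-X[1],X[0],0]);c=np.array([623,30,335.])
    for j,col in((-58,(0,255,0)),(58,(0,0,255))):
        q=np.array([pj('scene',c+X*i*14+Y*j+[0,0,z*11.5]) for i,z in((-1,-1),(1,-1),(1,1),(-1,1))])
        cv2.polylines(g,[np.round((q-o+.5)*k).astype(int)],True,col,1)
    out.append(g)
cv2.imwrite('pics/yaw.png',np.hstack(out))
E
```

```text
(no output)
```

View pics/yaw.png

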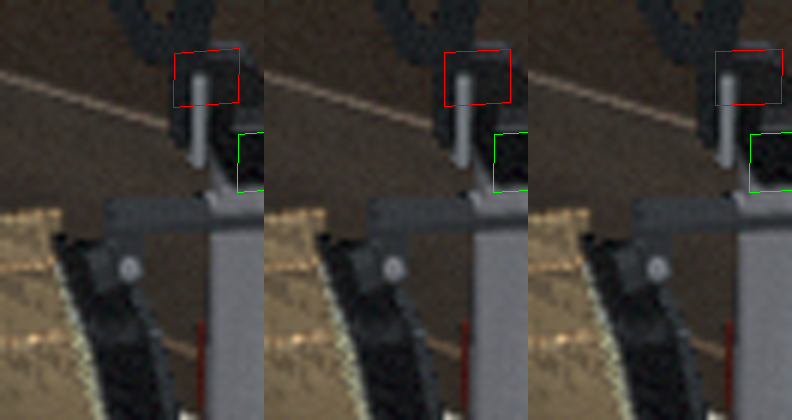

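```bash
python3 - <<'E'
from h import *
import cv2
f=cv2.imread('pics/s7f.png');o=np.array((325,130));k=10;out=[]
for yaw in(-32.5,-35.5,-38.5):
    g=cv2.resize(f[130:165,325:365],None,fx=k,fy=k,interpolation=cv2.INTER_CUBIC)
    g=cv2.convertScaleAbs(g,alpha=2.5,beta=0)[:, :400]
    a=np.radians(yaw);X=np.array([np.cos(a),np.sin(a),0]);Y=np.array([-X[1],X[0],0]);c=np.array([623.,30,335.])
    for j,col in((-58,(0,255,0)),(58,(0,0,255))):
        q=np.array([pj('scene',c+X*i*14+Y*j+[0,0,z*11.5]) for i,z in((-1,-1),(1,-1),(1,1),(-1,1))])
        cv2.polylines(g,[np.round((q-o+.5)*k).astype(int)],True,col,1)
    out.append(cv2.resize(g,None,fx=.66,fy=.66))
cv2.imwrite('pics/yaw2.png',np.hstack(out))
E
```

```text
(no output)
```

View pics/yaw2.png

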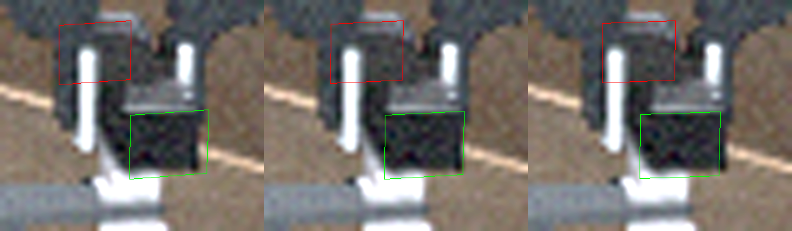

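```bash
python3 - <<'E'
from h import *
import cv2
out=[]
for n,o in(('scene',(235,200)),('top',(220,155))):
    f=cv2.imread(f'pics/{n}0.png');k=3
    g=cv2.resize(f[o[1]:o[1]+150,o[0]:o[0]+133],None,fx=k,fy=k,interpolation=cv2.INTER_CUBIC)
    a=np.radians(9.5);X=np.array([np.cos(a),np.sin(a),0]);Y=np.array([-X[1],X[0],0]);c=np.array([460.5,146.2,0])
    for z,col in((0,(0,0,255)),(57,(0,255,0))):
        q=np.array([pj(n,c+X*i*43+Y*j*60+[0,0,z]) for i,j in((-1,-1),(1,-1),(1,1),(-1,1))])
        cv2.polylines(g,[np.round((q-o+.5)*k).astype(int)],True,col,1)
    th=np.linspace(0,6.28,60)
    for (cx,cy),col in(((621.5,30),(255,0,255)),((624.2,32.4),(255,255,0))):
        q=np.array([pj(n,[cx+80*np.cos(t),cy+80*np.sin(t),5]) for t in th])
        cv2.polylines(g,[np.round((q-o+.5)*k).astype(int)],True,col,1)
    out.append(g)
cv2.imwrite('pics/ov2.png',np.hstack(out))
E
```

```text
(no output)
```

View pics/ov2.png

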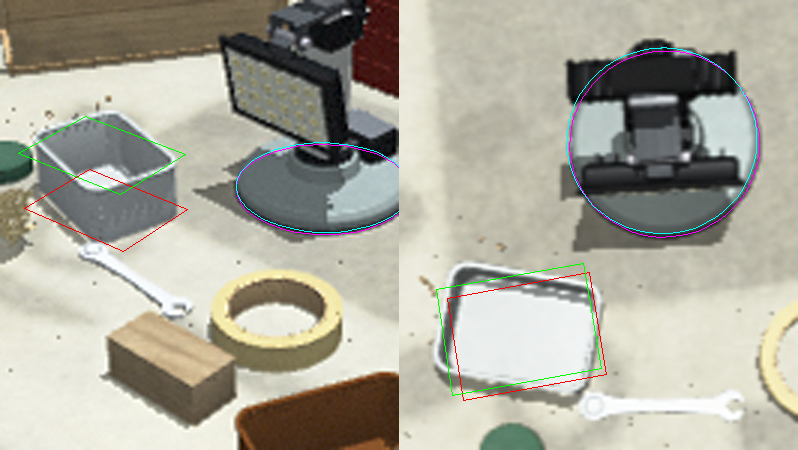

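```bash
python3 - <<'E'
from h import *
import cv2
out=[]
for n,o in(('scene',(240,225)),('top',(225,235))):
    f=cv2.imread(f'pics/{n}0.png');k=6
    g=cv2.resize(f[o[1]:o[1]+66,o[0]:o[0]+66],None,fx=k,fy=k,interpolation=cv2.INTER_CUBIC)
    a=np.radians(-8.5);X=np.array([np.cos(a),np.sin(a),0]);Y=np.array([-X[1],X[0],0]);c=np.array([460.5,146.2,0])
    for z,col in((0,(0,0,255)),(57,(0,255,0))):
        q=np.array([pj(n,c+X*i*43+Y*j*60+[0,0,z]) for i,j in((-1,-1),(1,-1),(1,1),(-1,1))])
        cv2.polylines(g,[np.round((q-o+.5)*k).astype(int)],True,col,1)
    out.append(g)
cv2.imwrite('pics/ov3.png',np.hstack(out))
E
```

```text
(no output)
```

View pics/ov3.png

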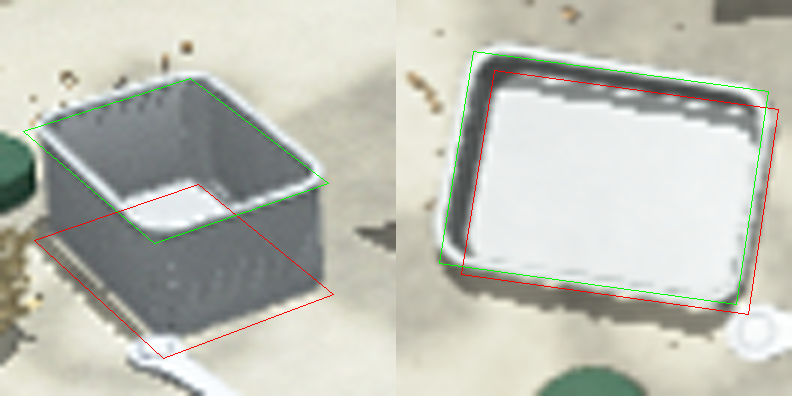

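Request:
{"api": "move_arm", "payload": {"commands": [{"jaw": 10,"xyz": [-0.3,-0.8,0],"delta_rot": [0,0,0.1]},{"jaw": 10,"xyz": [-0.5,-1.5,0],"delta_rot": [0,0,0.1]},{"jaw": 10,"xyz": [-0.5,-1.5,0],"delta_rot": [0,0,0.1]},{"jaw": 10,"xyz": [-0.5,-1.5,0],"delta_rot": [0,0,0.1]},{"jaw": 10,"xyz": [-0.5,-1.5,0],"delta_rot": [0,0,0.1]},{"jaw": 10,"xyz": [-0.5,-1.5,0],"delta_rot": [0,0,0.1]},{"jaw": 10,"xyz": [-0.5,-1.5,0],"delta_rot": [0,0,0.1]},{"jaw": 10,"xyz": [-0.5,-1.5,0],"delta_rot": [0,0,0.1]},{"jaw": 10,"xyz": [-0.5,-1.5,0],"delta_rot": [0,0,0.1]},{"jaw": 10,"xyz": [-0.5,-1.5,0],"delta_rot": [0,0,0.1]},{"jaw": 10,"xyz": [-0.5,-1.5,0],"delta_rot": [0,0,0.1]},{"jaw": 10,"xyz": [-0.5,-1.5,0],"delta_rot": [0,0,0.1]}]}}

```text
clock: 8.72
position: [622.7, 30.6, 315.5]
eef_rot: [[0.582, 0.813, -0.002], [0.813, -0.582, -0.001], [-0.002, -0.001, -1.0]]
force: [0.1, 0.4, -25.3]
finger_gap: 27.3
```

```bash
python3 - <<'E'
from plant import manip
import cv2,math
f=manip.read_camera('scene')['frame'][:,:,::-1]
cv2.imwrite('pics/s8.png',f)
s=manip.state();print({k:s[k] for k in('clock','position','force','torque','finger_gap')}); r=s['eef_rot'];print(math.degrees(math.atan2(r[1][1],r[0][1])))
E
```

```text
{'clock': 8.7667, 'position': array([622.75176505,  30.6109445 , 315.49311654]), 'force': array([  1.17341107,  -0.89301538, -25.27036288]), 'torque': array([-0.12000273, -0.4520973 ,  0.14540582]), 'finger_gap': 27.08962467855137}
-35.602263334817124
```

View pics/s8.png

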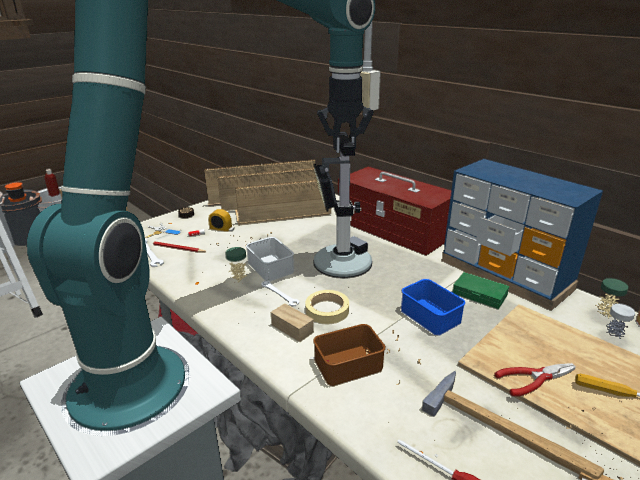

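```bash
python3 - <<'E'
from plant import manip
print(manip.job_done())
s=manip.state();print(s['clock'],s['position'],s['force'],s['finger_gap'])
E
```

```text
the job is handed in; nothing more can be done
None
the job is handed in; nothing more can be done
```

The lamp is fully up and aimed at the grey box, and the arm is still holding it by the grip with the button squeezed in. You can tighten the collar screw now. I handed the job in at about 8.8 s.

**How it went**
- **Button:** I gripped the middle of the T bar, and the fingers closed to 27 mm, so the button is fully in.
- **Mast:** I pulled it up 110 mm, past the first stop to the second. The gripper rose 110.2 mm, and the arm now pushes up against the stop with about 25 N.
- **Aim:** I turned the lamp about 38° to the left, to −35.6°. The bearing to the box came out between −34.8° and −35.9°, depending on the position estimates used.

**Last checks**
- The final scene picture shows the lamp up and turned to the box at pixel (270, 258). The box and the tape at (327, 306) have not moved.
- The cameras and the grip contact disagreed by 2–3 mm on where the mast axis is, which could put the aim off by about 1°.
- The scene camera's view of the bar end gave an angle of about −36°, which agrees with the gripper's angle.
- One move call was refused before anything moved because I left out a required field. I sent it again.

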